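# Seat the cable-box cover and inspect it by torchlight

## Task

The wooden cover in the top of the bedside cable box has popped up at one end: press that end down until the cover sits level and flush in its recess, and take the fingers off it. Then draw the torch out of its stand, tip it to about 40 degrees from upright and aim its lens at the middle of the cover from about 15 cm away, clear of everything, so that the seam can be inspected. Finish while still holding the torch raised and steady in that attitude, and leave the other bedside things where they are.

Things in the scene. Friction and masses are not known exactly. Their poses are not given: they have to be found in the camera images.
- cable_box: Dark wooden cable box fixed on the table, 180 (its x) x 120 (its y) x 52 mm high, standing at any yaw. In its top is a centred recess 114 x 80 mm and 10 mm deep. Origin at the centre of its underside, z up; its x axis points to the end where the cover is popped up.
- cover: Loose pale wooden plate, 110 (x) x 76 (y) x 10 mm, 90 g, in the box's recess with 2 mm play all round. A friction catch (two pins under it, 42 mm from its middle) holds its +x end up 7 mm, tilting it about 4 degrees; pressed near that end it gives way at about 5 N and stays down, the top then flush with the box, 52 mm above the table. Origin: centre of underside, z out of the upper face.
- cover_mid (a point): Middle of the cover's upper face.
- cover_end (a point): Middle of the upper edge at the cover's popped-up (+x) end, 55 mm from its middle; a brass dot 16 mm across lies 15 mm inward from it, the place to press.
- torch: Torch, 150 mm long, about 0.16 kg: black head 40 mm across for the first 38 mm from the lens, tapering until 56 mm, then a round orange handle 27 mm across up to the tail. It stands lens down in its stand. Origin at the centre of the lens face; z runs from lens to tail (up at the start), the beam shines along -z. The centre of mass is about 62 mm from the lens.
- torch_stand: White round torch stand fixed on the table: foot 88 mm across, upright cup 64 mm across outside, about 47 mm inside, rim 50 mm above the table, inner floor 10 mm above the table, so the head sits 40 mm deep with about 3 mm play all round. Origin at the centre of its underside.
- clock: Loose white alarm clock with a dark face, 50 x 100 x 65 mm high; a bystander. It stands on one side of the cable box and the torch stand on the other, which is which varies. Origin at the centre of its underside.
- book: Loose closed blue book, 130 x 190 x 24 mm, lying flat; a bystander. Origin at the centre of its underside.
- phone: Loose black phone, 75 x 152 x 9 mm, lying flat; a bystander. Origin at the centre of its underside.
- tumbler: Loose green glass tumbler, 72 mm across, 95 mm high; a bystander. Origin at the centre of its underside.
- spectacle_case: Loose red spectacle case, 60 x 160 x 38 mm; a bystander. Origin at the centre of its underside.
Mind the look-alikes: they are no part of the job. Leave any pink look-alike of the torch alone.

How it is judged:
On the way, in this order (a step that is already met when the one before it is completed fails the run):
1. the cover sits level and flush in its recess, untouched, with the torch still in its stand (angle between the z axis of cover and the z axis of cable_box, either way round below 0.03 rad and z of each of cover_end, cover_mid in the frame of cable_box below 0.0545 m and horizontal distance between cover and cable_box below 0.006 m and contact force between the fingers and cover below 0.1 N and horizontal distance between torch and torch_stand below 0.012 m and height (world z) of torch below 0.02 m), for 0.2 s.
2. the torch is drawn out of the stand, its lens clear above the rim (height (world z) of torch above 0.07 m and contact force between torch and torch_stand below 0.1 N and contact force between the fingers and torch above 1 N), for 0.1 s.
At the end, for the whole second after the job is handed in: Cover within 0.03 rad of level and 2.5 mm of flush, untouched. Torch held still in the fingers, touching neither stand, box nor cover, lens over 10 cm above the table and 9 to 22 cm from the cover, tilted 25 to 57 degrees, its beam axis within 30 mm (torch x and y) of the cover's middle (angle between the z axis of cover and the z axis of cable_box, either way round below 0.03 rad and z of each of cover_end, cover_mid in the frame of cable_box below 0.0545 m and horizontal distance between cover and cable_box below 0.006 m and contact force between each of the fingers, torch and cover below 0.1 N and angle between torch's own z axis and vertical between 0.436 and 1 rad and x of cover_mid in the frame of torch between -0.03 and 0.03 m and y of cover_mid in the frame of torch between -0.03 and 0.03 m and z of cover_mid in the frame of torch between -0.22 and -0.09 m and height (world z) of torch above 0.1 m and contact force between the fingers and torch above 1 N and contact force between torch and torch_stand below 0.1 N and contact force between torch and cable_box below 0.1 N and linear speed of torch below 0.02 m/s and angular speed of torch below 0.1 rad/s); the arm keeps its last pose, push and grip.
It fails at once if the clock is shifted by more than 20 mm (distance of clock from where it was at the start of the episode above 0.02 m).
It fails at once if the book is shifted by more than 20 mm (distance of book from where it was at the start of the episode above 0.02 m).
It fails at once if the phone is shifted by more than 20 mm (distance of phone from where it was at the start of the episode above 0.02 m).
It fails at once if the glass tumbler is shifted by more than 20 mm (distance of tumbler from where it was at the start of the episode above 0.02 m).
It fails at once if the spectacle case is shifted by more than 20 mm (distance of spectacle_case from where it was at the start of the episode above 0.02 m).
It also fails if it takes over 51 s, if anything falls off the work surface, if the arm or the gripper's body presses on something with over 40 N, if the wrist force passes 120 N, or if a joint passes its speed limit or range.

## Robot

A 6-joint arm with a two-finger parallel gripper is mounted at the origin on the work surface. World frame = base frame: x ahead of the robot, y to its left, z up, the work surface at z = 0. Lengths are in m, angles in rad, forces in N, time in s.
With the tool pointing down it reaches from about 0.25 to 0.85 m from the base axis. Payload 12.5 kg.
Tool frame: the origin (TCP) lies on the front face of the gripper's body, between the roots of the fingers; the fingertips stand 84 mm ahead of it and the grasp point (between the pads) lies 65 mm ahead of it; z points along the fingers, y is the line along which they close (so a half turn about z gives the same grasp; the last joint's range is limited). The gripper opens to 93 mm and grips with 3 to 60 N. Pads are 15 mm wide; open, the fingers measure 128 mm over their backs; the gripper's body (75 mm by 188 mm) begins 65 mm behind the grasp point.
Start: joints at [-1.289, 0.351, 1.652, -0, 1.139, -0.085], TCP at [0.197, -0.513, 0.303] pointing down, gripper open.
Joint ranges: [-2.75, 2.75], [-0.79, 2.1], [0.01, 2.65], [-1.57, 4.71], [0.07, 3.14], [-2.87, 2.87]. Speed limits (rad/s): [2.22, 2.22, 2.79, 3.14, 3.14, 3.14].

## Interface

Orientations are given as [roll, pitch, yaw] about the fixed x, y, z axes, in that order (R = Rz(yaw) Ry(pitch) Rx(roll)).
In Python, from plant import ctrl, vision, order gives the robot as it stands. The module is installed in compiled form; this text tells all that it offers.
- The arm moves only by the shell command python3 -m crank 'ROWS' [FORCE]. ROWS is JSON, a list of rows, each a list of 3 entries, a list of its own where there are three numbers: the opening, from -1 (shut) to 1 (fully open), then the shift along the tool's x, y, z as a fraction of full scale, then the turn about the tool's z as a fraction of full scale. In form: [[gripper, [dx, dy, dz], yaw], ...]. A call has 1 to 5 rows; each row shifts and turns the commanded pose from where the row before left it, along the tool's axes as they then stand; what a row does not reach is not made up. Full scale, the value 1, is 30 mm for a shift and 0.08 rad for a turn. A row lasts 1/12 s, in which the tool goes at most 41.7 mm and 7.16 degrees, less where a joint would pass 70% of its speed; a pose out of reach is approached as far as the arm can. A call with a number of a shift or a turn outside -1 to 1 is refused whole. A call with a gripper value outside its range is refused whole. The fingers move at their own pace and stop on an object; FORCE is the grip in N (left out, the last holds). Time passes only in rows, so rows that do not move let the fingers close. It gives the time, the measured TCP pose, the force, the opening and the grip force at its end, in the units of the state.
- ctrl.observe(): the state, without advancing time (a new reading comes with each control period).
- vision.grab_frame(name): name is "scene" or "side" or "wrist"; returns (picture, depth): 384x512x3 uint8, red, green, blue; 384x512 float32, m along the optical axis (not along the pixel's ray), 0 where there is no reading.
- vision.get_calibration(name): a dict with "fx", "fy", "cx", "cy" (pixels), "k1" (the pictures are not rectified: a ray, as slopes to the right and down, at radius r is drawn at 1 + k1 r^2 times it, then the intrinsics apply), "cam_to_world" (4x4, takes a point from camera to world coordinates); the wrist camera has in their place "mount" (4x4, takes a point from camera to tool coordinates, whose origin is the TCP and whose axes are the flange's). Camera axes: x right, y down, z forward; pixel columns grow to the right and rows downward; lengths in m; the calibration is good to about 2 mm. A picture is of the moment at which its call begins: read the wrist's pose just before it. get_calibration takes no time and is no camera call.
- order.job_done(): hands the job in; it is judged then, once.
The state is a dict: "time_s": time; "joint_positions": joint angles; "joint_vel": joint speeds; "joint_torque": joint torques, N m; "ee_pos": TCP position; "tcp_rot": TCP orientation; "force": force on the tool from outside, world axes, zero at the start; "ft_torque": the same for the moment, N m; "width": finger opening in m; "grip_force": force on a finger pad.
Only numpy, scipy, OpenCV 4.12 (cv2) and the standard library are available. Lean on these libraries where they do the work, as an engineer would, in place of code of your own. Each camera call takes 0.05 s, during which the arm holds its last target. There are 200 camera calls.

## Working session

There is one attempt and no reset: what is moved stays moved. The work goes in short steps, Python scripts to look and compute and a shell command to move; the robot and the scene stay as the last step left them, time stands still between calls to the robot, and variables do not carry over. Pictures are saved under pics/ and viewed, at most 10 in all, crops included, and the job is handed in when it is done.

```bash
mkdir -p pics && cat > h.py <<'E'
import numpy as np, cv2
from scipy.spatial.transform import Rotation as R
from plant import ctrl, vision, order
def grab(n):
    s=ctrl.observe(); im,d=vision.grab_frame(n); c=vision.get_calibration(n)
    if n=="wrist":
        T=np.eye(4);T[:3,:3]=R.from_euler('xyz',s['tcp_rot']).as_matrix();T[:3,3]=s['ee_pos'];M=T@c['mount']
    else: M=np.array(c['cam_to_world'])
    K=np.array([[c['fx'],0,c['cx']],[0,c['fy'],c['cy']],[0,0,1.]])
    v,u=np.mgrid[0:384,0:512]
    p=cv2.undistortPoints(np.stack([u,v],-1).reshape(-1,1,2).astype(float),K,np.array([c['k1'],0,0,0.])).reshape(384,512,2)
    P=np.dstack([p*d[...,None],d])@M[:3,:3].T+M[:3,3]
    P[d==0]=np.nan
    return im,P
E
python3 - <<'E'
from h import *
for n in("scene","side"):
    im,P=grab(n); np.savez(f"{n}.npz",im=im,P=P)
    cv2.imwrite(f"pics/{n}0.png",cv2.resize(im[...,::-1],(800,600)))
    print(n,np.round(vision.get_calibration(n)['cam_to_world'],2).tolist())
print(ctrl.observe())
E
```

```text
scene [[-0.74, 0.36, -0.57, 1.28], [0.67, 0.42, -0.61, 0.74], [0.02, -0.83, -0.55, 0.72], [0.0, 0.0, 0.0, 1.0]]
side [[-0.94, -0.25, 0.24, 0.32], [-0.35, 0.69, -0.64, 0.81], [-0.0, -0.68, -0.73, 0.97], [0.0, 0.0, 0.0, 1.0]]
{'time_s': 0.1, 'joint_positions': array([-1.28862457e+00,  3.51175138e-01,  1.65236125e+00, -6.57912401e-06,
        1.13908199e+00, -8.45966136e-02]), 'joint_vel': array([-0.00097285, -0.00167014, -0.00115669,  0.00090682, -0.00148031,
        0.00165806]), 'joint_torque': array([ 5.49593969e-04, -4.98026812e+01, -2.85703576e+01,  7.00465101e-02,
        2.39743089e-02, -5.62016157e-05]), 'ee_pos': array([ 0.19719313, -0.51319772,  0.30225873]), 'tcp_rot': array([-3.14057010e+00, -8.07175466e-05,  3.66771080e-01]), 'force': array([-0.19074775,  0.2791249 , -0.66277653]), 'ft_torque': array([ 0.03306601, -0.01535278, -0.03308867]), 'grip_force': 0.0, 'width': 0.09281487052416615}
```

View pics/scene0.png

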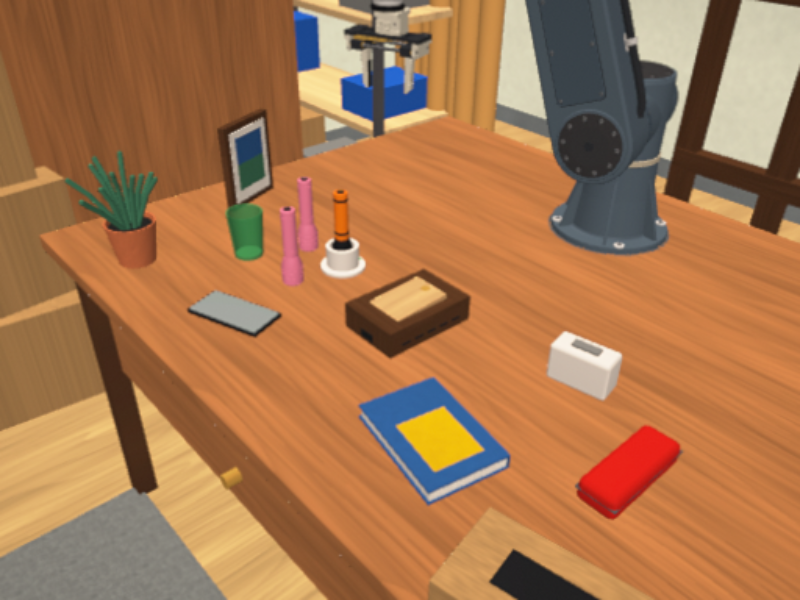

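View pics/side0.png

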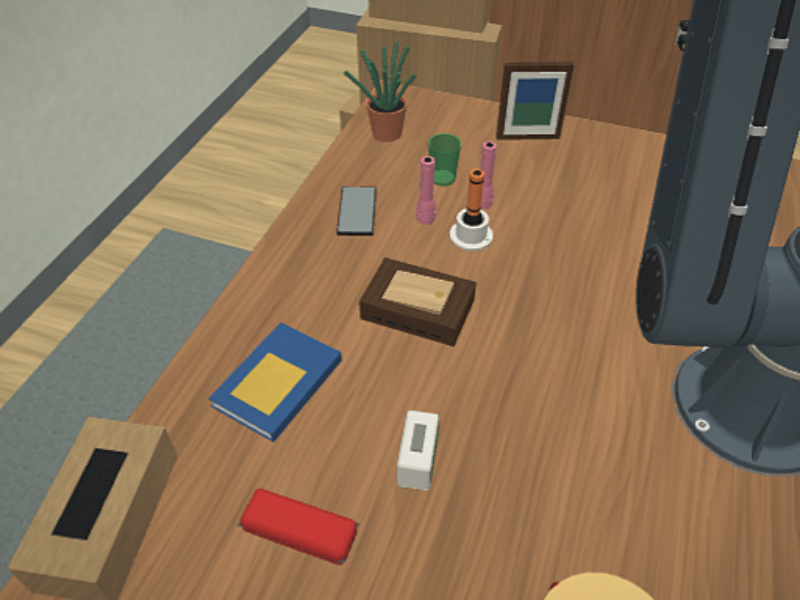

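The orange torch in the white stand shows at scene (341,230) and side (475,200). Two pink look-alikes stand near it, at scene (290,245) and (307,215). Only the orange one matches the description, since it has an orange handle and stands in the white stand. The pale cover is at scene (408,298) and side (417,292), with the dot towards its right end in the side view. Next I'll measure these and enlarge a crop.

```bash
python3 - <<'E'
from h import *
for n in("scene","side"):
    z=np.load(n+".npz"); im,P=z['im'],z['P']; hsv=cv2.cvtColor(im,cv2.COLOR_RGB2HSV).astype(int)
    H,S,V=hsv[...,0],hsv[...,1],hsv[...,2]
    box=(240,230,330,180) if n=="scene" else (255,130,330,180)
    reg=np.zeros(H.shape,bool)
    if n=="scene": reg[165:230,215:305]=1
    else: reg[160:225,225:310]=1
    Z=P[...,2]
    m=reg&(V>150)&(Z>.045)&(Z<.068)&(S<150)
    q=P[m]; v,u=np.nonzero(m)
    r=cv2.minAreaRect((q[:,:2]*1000).astype(np.float32))
    A=np.c_[q[:,:2]-q[:,:2].mean(0),np.ones(len(q))]; co=np.linalg.lstsq(A,q[:,2],rcond=None)[0]
    print(n,"cover",len(q),r,q.mean(0).round(4),"plane",co.round(4))
    t=reg&(Z>.040)&(Z<.062); q=P[t]; print(" boxtop",cv2.minAreaRect((q[:,:2]*1000).astype(np.float32)),np.median(q[:,2]))
    # torch
    r2=np.zeros(H.shape,bool)
    if n=="scene": r2[110:175,200:240]=1
    else: r2[100:160,285:320]=1
    o=r2&(H<14)&(S>190)&(V>120)&(Z>.075)
    q=P[o];print(" orange",len(q),q.mean(0).round(4),np.nanmin(q,0).round(3),np.nanmax(q,0).round(3))
    hi=q[q[:,2]>.15]; print(" top",hi.mean(0),hi.min(0),hi.max(0))
    w=r2*0; w=(S<40)&(V>170)&(Z>.044)&(Z<.056)
    w[:, :]&=(np.hypot(P[...,0]-q[:,0].mean(),P[...,1]-q[:,1].mean())<.05); q=P[w]
    print(" rim",len(q),cv2.minEnclosingCircle((q[:,:2]*1000).astype(np.float32)))
    # pink
    for k in [(H>155)&(H<178)&(S>80)&(Z>.02)]:
        nn,l,st,ce=cv2.connectedComponentsWithStats(k.astype(np.uint8))
        for i in range(1,nn):
            if st[i,4]>60: print(" pink",ce[i].round(),np.nanmean(P[l==i],0).round(3))
im=np.load("side.npz")['im'][95:230,220:330]; im2=np.load("scene.npz")['im'][105:240,170:310]
cv2.imwrite("pics/c1.png",cv2.hconcat([cv2.resize(a,(400,500),interpolation=3)[...,::-1] for a in(im,im2)]))
E
```

```text
scene cover 741 ((584.3851318359375, -7.637577056884766), (85.40863037109375, 116.71147918701172), 88.82982635498047) [ 0.5863 -0.0027  0.0547] plane [-0.0633 -0.0019  0.0547]
 boxtop ((581.70947265625, -5.651527404785156), (125.1344223022461, 185.8031463623047), 88.78338623046875) 0.051754989756448655
 orange 216 [ 0.5529 -0.2272  0.1189] [ 0.535 -0.245  0.076] [ 0.563 -0.218  0.162]
 top [ 0.55081024 -0.2281085   0.15581511] [ 0.53512085 -0.24226947  0.15003516] [ 0.56158715 -0.22062295  0.1615545 ]
 rim 57 ((549.2667236328125, -231.53582763671875), 31.998205184936523)
 pink [196. 136.] [ 0.559 -0.335  0.082]
 pink [185. 156.] [ 0.658 -0.245  0.082]
side cover 755 ((584.2811889648438, -10.694869995117188), (81.88797760009766, 109.83216857910156), 89.16983032226562) [ 0.5832 -0.0077  0.0547] plane [-0.0718  0.0086  0.0547]
 boxtop ((584.1856689453125, -7.8679962158203125), (126.04521179199219, 183.05062866210938), 88.19187927246094) 0.0514111347223995
 orange 2 [ 0.5369 -0.237   0.1158] [ 0.537 -0.237  0.097] [ 0.537 -0.237  0.135]<stdin>:22: RuntimeWarning: Mean of empty slice.
  ret = um.true_divide(
Traceback (most recent call last):
ValueError: zero-size array to reduction operation minimum which has no identity
```

```bash
python3 - <<'E'
from h import *
a=np.load("side.npz");b=np.load("scene.npz")
im=a['im'][95:230,220:330]; im2=b['im'][105:240,170:310]
cv2.imwrite("pics/c1.png",cv2.hconcat([cv2.resize(x,(400,500),interpolation=3)[...,::-1] for x in(im,im2)]))
for n,z in(("side",a),("scene",b)):
    q=z['P'].reshape(-1,3);c=z['im'].reshape(-1,3)
    m=(np.hypot(q[:,0]-.543,q[:,1]+.007)<.016)&(q[:,2]>.05)
    h=cv2.cvtColor(c[m][None],cv2.COLOR_RGB2HSV)[0]; s=h[:,1]>np.median(h[:,1])+25
    print(n,m.sum(),s.sum(),q[m][s].mean(0))
E
```

```text
side 73 13 [ 0.5445363  -0.00853944  0.05802828]
scene 57 10 [ 0.54417421 -0.00507761  0.05823976]
```

View pics/c1.png

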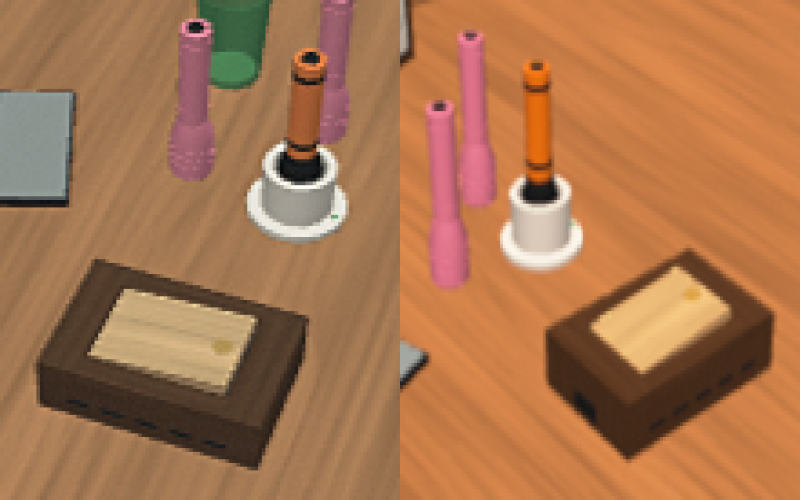

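The crop confirms the orange torch in the white stand, with the pink ones apart from it. The brass dot is on the robot-side end of the cover, at (0.544, -0.007, 0.058), which fits a tilt of about 4°. I'll shut the fingers and move above the dot.

```bash
for i in 1 2 3 4; do python3 -m crank '[[-1,[0.84,-0.58,0],0],[-1,[0.84,-0.58,0],0],[-1,[0.84,-0.58,0],0],[-1,[0.84,-0.58,0],0],[-1,[0.84,-0.58,0],0]]' 20 ; done; for i in 1 2 3; do python3 -m crank '[[-1,[0,0,0],-1],[-1,[0,0,0],-1],[-1,[0,0,0],-1],[-1,[0,0,0],-1],[-1,[0,0,0],-1]]'; done
python3 -c "
from h import *
print(vision.get_calibration('wrist')['mount'])"
```

```text
time_s: 0.52
ee_pos: [0.2842, -0.3856, 0.3025]
tcp_rot: [-3.141, 0.0, 0.366]
force: [-0.1, -0.2, 0.2]
width: 0.0643
grip_force: 0.0
time_s: 0.93
ee_pos: [0.3706, -0.2592, 0.3026]
tcp_rot: [-3.141, 0.0, 0.367]
force: [0.2, -0.6, -0.9]
width: 0.031
grip_force: 0.0
time_s: 1.35
ee_pos: [0.457, -0.1327, 0.3026]
tcp_rot: [-3.141, 0.0, 0.367]
force: [0.8, -0.7, -0.8]
width: 0.0007
grip_force: 0.0
time_s: 1.77
ee_pos: [0.5435, -0.0063, 0.3025]
tcp_rot: [-3.141, 0.0, 0.367]
force: [-0.1, 0.6, 0.3]
width: 0.0001
grip_force: 0.0
time_s: 2.18
ee_pos: [0.5428, -0.0077, 0.3024]
tcp_rot: [-3.141, 0.001, 0.771]
force: [0.4, -0.1, 0.8]
width: 0.0003
grip_force: 0.0
time_s: 2.6
ee_pos: [0.5428, -0.0078, 0.3024]
tcp_rot: [-3.141, 0.0, 1.171]
force: [-0.5, 0.3, 0.3]
width: 0.0005
grip_force: 0.0
time_s: 3.02
ee_pos: [0.5428, -0.0078, 0.3024]
tcp_rot: [-3.141, -0.0, 1.571]
force: [0.2, 0.4, -0.2]
width: 0.0002
grip_force: 0.0
[[-2.27854227e-04 -9.58224451e-01 -2.86017220e-01  7.88256234e-02]
 [ 9.99999825e-01 -6.22714485e-05 -5.88021107e-04  1.21761767e-03]
 [ 5.45645496e-04 -2.86017304e-01  9.58224297e-01 -8.20549151e-02]
 [ 0.00000000e+00  0.00000000e+00  0.00000000e+00  1.00000000e+00]]
```

```bash
python3 -m crank '[[-1,[0,0.15,1],0],[-1,[0,0,1],0],[-1,[0,0,1],0],[-1,[0,0,1],0],[-1,[0,0,0.6],0]]'; python3 -m crank '[[-1,[0,0,0.2],0],[-1,[0,0,0.1],0],[-1,[0,0,0.1],0],[-1,[0,0,0],0]]'; for i in 1 2 3; do python3 -m crank '[[-1,[0,0,0.07],0],[-1,[0,0,0],0]]'; done
```

```text
time_s: 3.43
ee_pos: [0.5462, -0.0077, 0.1617]
tcp_rot: [-3.138, -0.0, 1.567]
force: [0.1, -0.5, -0.2]
width: 0.0008
grip_force: 0.0
time_s: 3.77
ee_pos: [0.5478, -0.0079, 0.1534]
tcp_rot: [3.14, 0.0, 1.567]
force: [0.4, 0.3, 0.7]
width: 0.0004
grip_force: 0.0
time_s: 3.93
ee_pos: [0.5477, -0.0078, 0.1513]
tcp_rot: [3.14, 0.0, 1.567]
force: [-0.6, -0.0, 0.8]
width: -0.0
grip_force: 0.0
time_s: 4.1
ee_pos: [0.5475, -0.0078, 0.1486]
tcp_rot: [3.141, 0.0, 1.567]
force: [-0.6, -0.7, 0.3]
width: 0.0003
grip_force: 0.0
time_s: 4.27
ee_pos: [0.5474, -0.0078, 0.1462]
tcp_rot: [-3.141, -0.0, 1.567]
force: [-0.3, -0.0, 0.4]
width: 0.0004
grip_force: 0.0
```

Tip at 0.062 with no contact yet; the cover should be met near 0.058.

```bash
for i in 1 2 3 4 5; do python3 -m crank '[[-1,[0,0,0.07],0],[-1,[0,0,0],0]]' | egrep 'ee_pos|force'; done
```

```text
ee_pos: [0.5473, -0.0078, 0.144]
force: [-0.4, -0.1, 0.2]
grip_force: 0.0
ee_pos: [0.5474, -0.0078, 0.1421]
force: [-0.9, 0.4, 2.5]
grip_force: 1.2
ee_pos: [0.5473, -0.0078, 0.1401]
force: [-1.7, -0.8, 3.3]
grip_force: 1.7
ee_pos: [0.5473, -0.0078, 0.138]
force: [-2.1, -0.6, 3.3]
grip_force: 1.8
ee_pos: [0.5474, -0.0078, 0.1364]
force: [-3.8, -1.1, 8.2]
grip_force: 4.3
```

```bash
for i in 1 2 3; do python3 -m crank '[[-1,[0,0,0.05],0],[-1,[0,0,0],0]]' | egrep 'ee_pos|^force'; done
```

```text
ee_pos: [0.5475, -0.0078, 0.1363]
force: [-11.0, -0.5, 28.5]
ee_pos: [0.5475, -0.0078, 0.1362]
force: [-17.7, 1.2, 47.1]
ee_pos: [0.5475, -0.0078, 0.1361]
force: [-26.0, 0.8, 66.5]
```

```bash
python3 -m crank '[[-1,[0,0,-0.1],0],[-1,[0,0,-0.4],0],[-1,[0,0,-1],0],[-1,[0,0,-1],0],[-1,[0,0,-1],0]]' | egrep 'ee_pos|^force';  python3 -m crank '[[1,[0,0,-1],0],[1,[-1,0,-1],0],[1,[-1,0,-0.5],0],[1,[-1,0,0],0],[1,[-1,0,0],0]]' | egrep 'ee_pos|^force';python3 -m crank '[[1,[-1,0,0],0],[1,[0,0,0],0],[1,[0,0,0],0]]'
python3 - <<'E'
from h import *
for n in ("side","wrist"):
    im,P=grab(n); Z=P[...,2]; np.savez(n+"1.npz",im=im,P=P)
    hsv=cv2.cvtColor(im,cv2.COLOR_RGB2HSV).astype(int);H,S,V=hsv[...,0],hsv[...,1],hsv[...,2]
    m=(abs(P[...,0]-.583)<.04)&(abs(P[...,1]+.008)<.025)&(Z>.03)&(Z<.08); q=P[m]
    if m.sum()>50:
        A=np.c_[q[:,:2]-[.583,-.008],np.ones(len(q))]; print(n,"cover plane",m.sum(),np.linalg.lstsq(A,q[:,2],rcond=None)[0])
    o=(H<14)&(S>190)&(Z>.075)&(Z<.17)&(np.hypot(P[...,0]-.549,P[...,1]+.231)<.04); q=P[o]; print(n,"orange",len(q))
    if len(q)>20:
        t=q[q[:,2]>.155]; print(q.min(0),q.max(0),t.min(0) if len(t) else 0,t.max(0) if len(t) else 0)
    w=(S<50)&(V>140)&(abs(Z-.05)<.005)&(np.hypot(P[...,0]-.549,P[...,1]+.231)<.05);q=P[w]
    if len(q)>20: print("rim",len(q),cv2.minEnclosingCircle((q[:,:2]*1000).astype(np.float32)))
s=np.load("side1.npz")['im'][80:250,190:400];w=np.load("wrist1.npz")['im']
cv2.imwrite("pics/v2.png",cv2.hconcat([cv2.resize(x,(400,340))[...,::-1] for x in(s,w)]))
E
```

```text
ee_pos: [0.5473, -0.0078, 0.2378]
force: [1.2, 0.0, 1.1]
ee_pos: [0.5471, -0.1286, 0.3125]
force: [1.0, 0.1, 0.1]
time_s: 6.68
ee_pos: [0.5467, -0.1583, 0.3109]
tcp_rot: [-3.142, -0.0, 1.565]
force: [0.4, 0.6, 0.2]
width: 0.0494
grip_force: 0.0
side cover plane 378 [-0.00702059 -0.00080388  0.05088517]
side orange 3
rim 84 ((547.7879638671875, -234.72532653808594), 32.40031433105469)
wrist cover plane 3835 [-0.00387263  0.00358596  0.05225967]
wrist orange 1110
[ 0.53658864 -0.24307925  0.07535499] [ 0.56303255 -0.22367336  0.16185635] [ 0.53658864 -0.24307925  0.15503816] [ 0.5625382  -0.22436684  0.16185635]
rim 751 ((549.6090087890625, -236.9847869873047), 31.833480834960938)
```

View pics/v2.png

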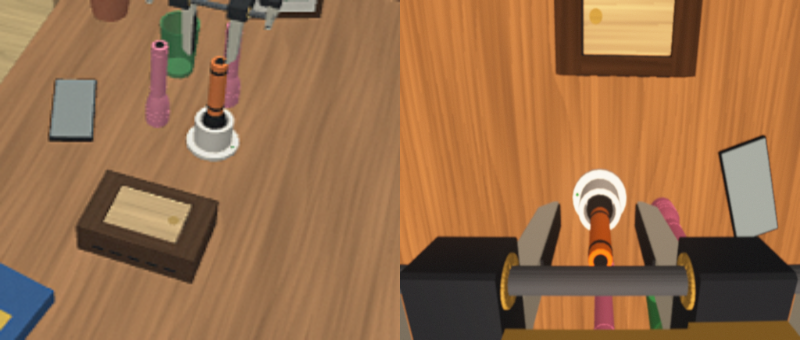

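The cover is level (slope under 0.007) and flush. The wrist view shows the torch centred between the open fingers, with its axis near (0.549, -0.235). I'll move over it and descend.

```bash
python3 -m crank '[[1,[-0.9,0.08,0],0],[1,[-0.9,0,0],0],[1,[-0.77,0,0],0],[1,[0,0,0],0],[1,[0,0,0],0]]';  python3 -m crank '[[1,[0,0,1],0],[1,[0,0,1],0],[1,[0,0,1],0],[1,[0,0,1],0],[1,[0,0,0.63],0]]';python3 -m crank '[[1,[0,0,0],0],[-1,[0,0,0],0],[-1,[0,0,0],0],[-1,[0,0,0],0],[-1,[0,0,0],0]]' 20; python3 -m crank '[[-1,[0,0,0],0],[-1,[0,0,0],0],[-1,[0,0,0],0],[-1,[0,0,0],0],[-1,[0,0,0],0]]'
```

```text
time_s: 7.2
ee_pos: [0.549, -0.2339, 0.3107]
tcp_rot: [-3.141, -0.0, 1.567]
force: [0.3, 0.9, -0.3]
width: 0.0902
grip_force: 0.0
time_s: 7.62
ee_pos: [0.5483, -0.232, 0.1694]
tcp_rot: [-3.139, -0.002, 1.569]
force: [-0.2, -0.1, -0.3]
width: 0.0927
grip_force: 0.0
time_s: 8.03
ee_pos: [0.5495, -0.2343, 0.1735]
tcp_rot: [3.14, 0.001, 1.567]
force: [-0.9, 0.3, 0.2]
width: 0.0707
grip_force: 0.0
time_s: 8.45
ee_pos: [0.5489, -0.2344, 0.172]
tcp_rot: [3.142, -0.0, 1.567]
force: [0.1, 0.0, 0.6]
width: 0.0376
grip_force: 0.0
```

```bash
python3 -m crank '[[-1,[0,0,0],0],[-1,[0,0,0],0],[-1,[0,0,0],0],[-1,[0,0,0],0]]' 25; python3 -m crank '[[-1,[0,0,-0.4],0],[-1,[0,0,-0.8],0],[-1,[0,0,-0.8],0],[-1,[0,0,-0.8],0],[-1,[0,0,0],0]]'; python3 -m crank '[[-1,[0,0,0],0],[-1,[0,0,0],0],[-1,[0,0,0],0]]'
python3 - <<'E'
from h import *
im,P=grab("side"); cv2.imwrite("pics/v3.png",cv2.resize(im[80:230,210:380],(680,600))[...,::-1])
E
```

```text
time_s: 8.78
ee_pos: [0.5489, -0.2344, 0.172]
tcp_rot: [-3.142, 0.0, 1.567]
force: [-0.2, 0.0, -0.2]
width: 0.0267
grip_force: 25.0
time_s: 9.2
ee_pos: [0.5503, -0.235, 0.2615]
tcp_rot: [3.135, 0.003, 1.567]
force: [0.0, -0.3, -0.7]
width: 0.0269
grip_force: 25.0
time_s: 9.45
ee_pos: [0.5485, -0.2342, 0.2548]
tcp_rot: [-3.14, -0.001, 1.567]
force: [0.5, 0.3, -1.7]
width: 0.0268
grip_force: 25.0
```

View pics/v3.png

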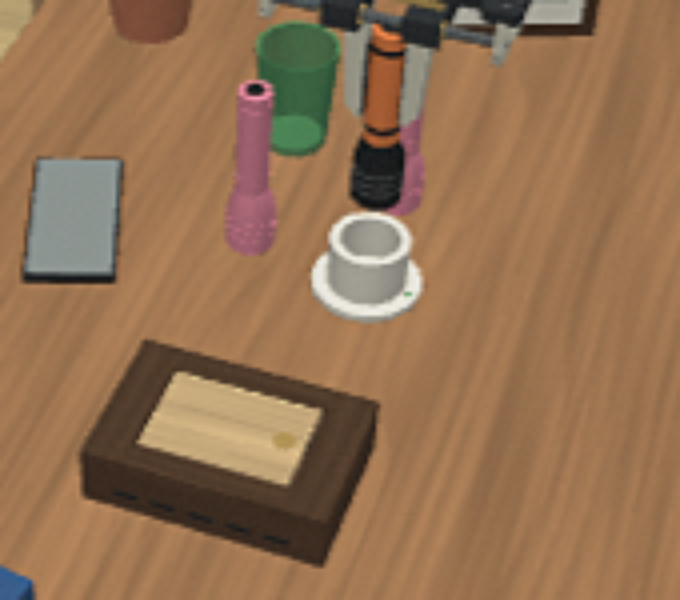

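The torch is out and hangs clear above the empty stand. To tilt it I'll go beside the cup on the box side, then push the head against the cup's outer rim so that the torch pivots between the pads.

```bash
python3 -m crank '[[-1,[0.6,0,0],0],[-1,[0.9,0,0],0],[-1,[0.85,0,0],0],[-1,[0,0,0.6],0],[-1,[0,0,0.7],0]]'|egrep 'ee_pos|^force'; python3 -m crank '[[-1,[0,0,0.6],0],[-1,[0,0,0],0],[-1,[-0.3,0,0],0],[-1,[-0.3,0,0],0],[-1,[-0.2,0,0],0]]'|egrep 'ee_pos|^force'; python3 -m crank '[[-1,[-0.2,0,0],0],[-1,[-0.2,0,0],0],[-1,[0,0,0],0]]'
```

```text
ee_pos: [0.5496, -0.1627, 0.217]
force: [0.4, 0.0, -0.9]
ee_pos: [0.5495, -0.1889, 0.2002]
force: [-0.5, 6.1, 1.8]
time_s: 10.58
ee_pos: [0.5493, -0.201, 0.2002]
tcp_rot: [3.14, -0.0, 1.565]
force: [-0.3, 3.6, 1.6]
width: 0.0267
grip_force: 25.0
```

```bash
python3 -m crank '[[-1,[-0.3,0,0],0],[-1,[-0.3,0,0.05],0],[-1,[-0.3,0,0.05],0],[-1,[-0.2,0,0.05],0],[-1,[0,0,0],0]]'|egrep 'ee_pos|force|width'
python3 - <<'E'
from h import *
im,P=grab("scene"); cv2.imwrite("pics/v4.png",cv2.resize(im[90:240,170:340],(680,600))[...,::-1])
E
```

```text
ee_pos: [0.5489, -0.2343, 0.1944]
force: [0.7, 2.2, 0.3]
width: 0.0267
grip_force: 25.0
```

View pics/v4.png

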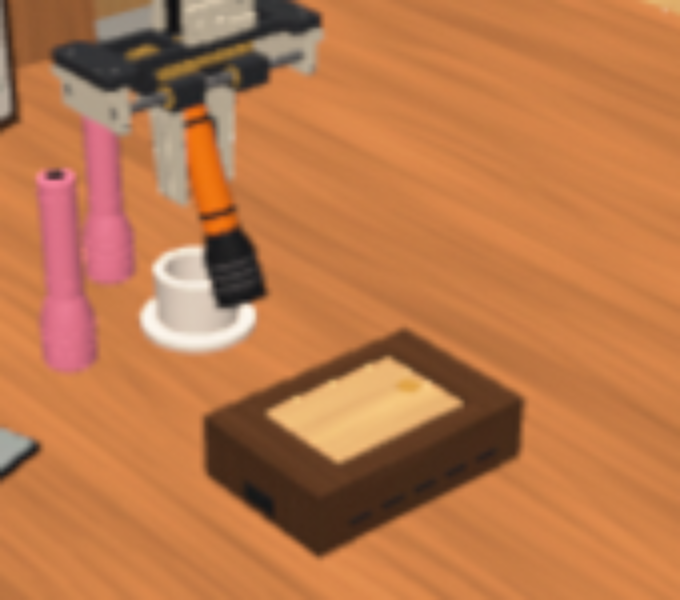

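The torch has pivoted between the pads and the lens now faces the box. I'll push a little further, tighten the grip, back off and lift.

```bash
python3 -m crank '[[-1,[-0.2,0,0.05],0],[-1,[-0.15,0,0],0],[-1,[0,0,0],0]]'|egrep 'ee_pos|force|width'; python3 -m crank '[[-1,[0,0,0],0],[-1,[0,0,0],0],[-1,[0,0,-0.3],0],[-1,[0.1,0,-0.8],0],[-1,[0.2,0,-0.8],0]]' 50|egrep 'ee_pos|force|width'; python3 -m crank '[[-1,[0.6,0,-0.9],0],[-1,[0.8,0,-0.7],0],[-1,[0.5,0,0],0],[-1,[0,0,0],0],[-1,[0,0,0],0]]'
python3 - <<'E'
from h import *
g=np.array(ctrl.observe()['ee_pos'])+[0,0,-.065]
for n in("scene","side"):
    im,P=grab(n); np.savez(n+"5.npz",im=im,P=P)
    hsv=cv2.cvtColor(im,cv2.COLOR_RGB2HSV).astype(int);H,S,V=hsv[...,0],hsv[...,1],hsv[...,2];D=np.linalg.norm(P-g,axis=2)
    o=(H<14)&(S>190)&(V>90)&(D<.09)&(P[...,2]>.1); q=P[o]
    c=q.mean(0); d=np.linalg.svd(q-c)[2][0]; d*=-np.sign(d[2])
    k=(V<60)&(D<.13)&(P[...,2]>.08)&(P[...,2]<g[2]-.03); qk=P[k]
    print(n,len(q),c,d,"tilt",np.degrees(np.arccos(-d[2])),"head",len(qk),qk.mean(0) if len(qk) else 0, qk.min(0) if len(qk) else 0)
print(g)
cv2.imwrite("pics/v5.png",cv2.hconcat([cv2.resize(np.load(n+"5.npz")['im'][60:250,180:350],(400,447))[...,::-1] for n in("scene","side")]))
E
```

```text
ee_pos: [0.5487, -0.2439, 0.1927]
force: [-0.5, 2.7, -0.5]
width: 0.0264
grip_force: 25.0
ee_pos: [0.5487, -0.2347, 0.2507]
force: [0.4, -1.3, -1.0]
width: 0.0261
grip_force: 50.0
time_s: 12.13
ee_pos: [0.549, -0.177, 0.2977]
tcp_rot: [-3.141, 0.0, 1.568]
force: [0.2, -1.4, -2.5]
width: 0.026
grip_force: 50.0
scene 197 [ 0.55245179 -0.15015994  0.23739754] [ 0.04283658  0.40696847 -0.91243723] tilt 24.15563848575548 head 213 [ 0.55684096 -0.11543736  0.17833317] [ 0.53776597 -0.13823105  0.15247346]
side 2 [ 0.53599038 -0.16760154  0.25153452] [ 0.02248435 -0.34812384 -0.93717888] tilt 20.416942480885645 head 223 [ 0.54528418 -0.11784431  0.18093092] [ 0.52903685 -0.14124094  0.1523428 ]
[ 0.54901175 -0.17697747  0.23267956]
```

View pics/v5.png

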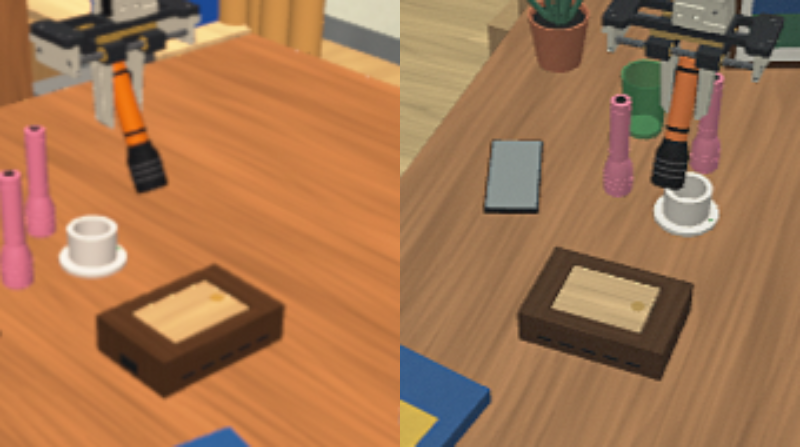

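```bash
cat > fit.py <<'E'
from h import *
from scipy.optimize import least_squares
def fit(fresh=True):
    g=np.array(ctrl.observe()['ee_pos'])+[0,0,-.065]; Q=[];r=[]
    for n in("scene","side"):
        if fresh: im,P=grab(n)
        else: z=np.load(n+"5.npz"); im,P=z['im'],z['P']
        hsv=cv2.cvtColor(im,cv2.COLOR_RGB2HSV).astype(int);H,S,V=hsv[...,0],hsv[...,1],hsv[...,2];D=np.linalg.norm(P-g,axis=2)
        o=(H<14)&(S>190)&(V>90)&(D<.09)&(P[...,2]>.1); k=(V<60)&(D<.12)&(P[...,2]>.08)&(P[...,2]<g[2]-.05)
        Q+=[P[o],P[k]]; r+=[np.full(o.sum(),.0135),np.full(k.sum(),.02)]
    Q=np.vstack(Q); r=np.r_[tuple(r)]
    def ax(p): return np.array([np.sin(p[0])*np.sin(p[1]),np.sin(p[0])*np.cos(p[1]),-np.cos(p[0])])
    f=lambda p: np.linalg.norm(np.cross(Q-g-[p[2],p[3],0],ax(p)),axis=1)-r
    s=least_squares(f,[.75,0,0,0],loss='soft_l1',f_scale=.002)
    a=ax(s.x); o=g+[s.x[2],s.x[3],0]; t=(Q-o)@a; head=r>.015
    L=o+a*np.percentile(t[head],98)
    print("tilt",np.degrees(s.x[0]),"az from +y",np.degrees(s.x[1]),"off",s.x[2:],"lens at",L,"t",np.percentile(t[head],98),"res",np.median(abs(s.fun)),len(Q))
    c=np.array([.583,-.008,.052]); d=(c-L)@a
    print("dist",d,"beam miss",c-L-a*d,"lens z",L[2])
if __name__=="__main__":
    import sys; fit(len(sys.argv)<2)
E
python3 fit.py old
```

```text
tilt 26.08837952254228 az from +y 2.533677384332117 off [-0.00232918  0.02012619] lens at [ 0.54832708 -0.11794674  0.15057139] t 0.09065380532795758 res 0.0017171562760371333 437
dist 0.1375052482810896 beam miss [0.03199979 0.04953696 0.02492439] lens z 0.1505713850331667
```

```bash
python3 - <<'E'
from h import *
g=np.array(ctrl.observe()['ee_pos'])+[0,0,-.065]
im,P=grab("wrist"); np.savez("wrist6.npz",im=im,P=P)
cv2.imwrite("pics/v6.png",im[...,::-1])
for n in("scene5","side5","wrist6"):
    z=np.load(n+".npz");im,P=z['im'],z['P']
    hsv=cv2.cvtColor(im,cv2.COLOR_RGB2HSV).astype(int);H,S,V=hsv[...,0],hsv[...,1],hsv[...,2];D=np.linalg.norm(P-g,axis=2)
    for nm,m in(("or",(H<14)&(S>190)&(V>60)&(D<.09)&(P[...,2]>.15)),("bk",(V<70)&(D<.13)&(P[...,2]>.1)&(P[...,2]<g[2]-.03))):
        for lo in np.arange(.14,.30,.015):
            k=m&(P[...,2]>=lo)&(P[...,2]<lo+.015); q=P[k]-g
            if len(q)>4: v,u=np.nonzero(k);print(n,nm,round(lo,3),len(q),"rel med mm",(np.median(q,0)*1000).round(),"y rng",(q[:,1].min()*1000).round(),(q[:,1].max()*1000).round(),"px",u.mean().round(),v.mean().round())
E
```

```text
scene5 or 0.2 43 rel med mm [  7.  45. -24.] y rng 22.0 52.0 px 237.0 118.0
scene5 or 0.215 43 rel med mm [  5.  36. -10.] y rng 12.0 44.0 px 236.0 112.0
scene5 or 0.23 40 rel med mm [ 5. 27.  5.] y rng 11.0 40.0 px 234.0 106.0
scene5 or 0.245 27 rel med mm [ 1. 23. 20.] y rng 11.0 30.0 px 233.0 100.0
scene5 or 0.26 26 rel med mm [ 1. 15. 36.] y rng 10.0 22.0 px 232.0 94.0
scene5 or 0.275 16 rel med mm [ 1. 10. 50.] y rng 5.0 14.0 px 230.0 88.0
scene5 bk 0.155 66 rel med mm [ 12.  71. -68.] y rng 44.0 80.0 px 243.0 137.0
scene5 bk 0.17 78 rel med mm [ 10.  66. -54.] y rng 46.0 77.0 px 242.0 131.0
scene5 bk 0.185 75 rel med mm [  6.  57. -40.] y rng 40.0 70.0 px 241.0 125.0
scene5 bk 0.2 7 rel med mm [  1.  50. -31.] y rng 47.0 56.0 px 241.0 121.0
side5 bk 0.155 64 rel med mm [ -6.  70. -68.] y rng 49.0 78.0 px 294.0 137.0
side5 bk 0.17 72 rel med mm [ -5.  64. -54.] y rng 42.0 74.0 px 295.0 131.0
side5 bk 0.185 96 rel med mm [ -3.  55. -39.] y rng 37.0 67.0 px 295.0 125.0
side5 bk 0.2 8 rel med mm [ -5.  46. -31.] y rng 41.0 51.0 px 297.0 121.0
wrist6 or 0.185 7 rel med mm [ 14.  35. -33.] y rng 33.0 37.0 px 269.0 174.0
wrist6 or 0.2 583 rel med mm [  1.  42. -23.] y rng 31.0 46.0 px 253.0 167.0
wrist6 or 0.215 925 rel med mm [ 1. 34. -8.] y rng 25.0 41.0 px 253.0 188.0
wrist6 or 0.23 1342 rel med mm [ 1. 27.  6.] y rng 6.0 33.0 px 253.0 213.0
wrist6 or 0.245 1811 rel med mm [ 1. 18. 21.] y rng 4.0 26.0 px 253.0 243.0
wrist6 or 0.26 2163 rel med mm [ 1. 11. 35.] y rng 0.0 18.0 px 253.0 275.0
wrist6 or 0.275 339 rel med mm [ 1. -4. 52.] y rng -20.0 11.0 px 253.0 341.0
wrist6 bk 0.155 360 rel med mm [  2.  71. -67.] y rng 59.0 75.0 px 254.0 108.0
wrist6 bk 0.17 758 rel med mm [  1.  65. -54.] y rng 50.0 72.0 px 253.0 119.0
wrist6 bk 0.185 1682 rel med mm [  1.  54. -38.] y rng 36.0 64.0 px 252.0 142.0
wrist6 bk 0.2 229 rel med mm [  0.  48. -31.] y rng 38.0 54.0 px 252.0 153.0
```

View pics/v6.png

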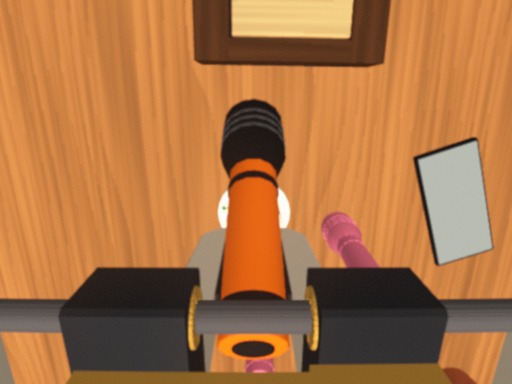

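The wrist view shows the torch held higher up between the fingers, since it pivoted about the upper part of the pads. The lens end is at (253,105) and the tilt is only about 28°, which is too near the 25° limit. I'll go back to the cup's outer rim and push further.

```bash
python3 -m crank '[[-1,[-0.93,0,0.5],0],[-1,[0,0,0.9],0],[-1,[0,0,0.9],0],[-1,[0,0,0.9],0],[-1,[0,0,0.73],0]]' 25|egrep 'ee_pos|^force'; python3 -m crank '[[-1,[0,0,0],0],[-1,[-0.3,0,0],0],[-1,[-0.3,0,0],0],[-1,[-0.25,0,0],0]]'|egrep 'ee_pos|^force'; python3 -m crank '[[-1,[-0.2,0,0.1],0],[-1,[-0.2,0,0.1],0],[-1,[-0.2,0,0.1],0]]'|egrep 'ee_pos|^force'; python3 -m crank '[[-1,[-0.2,0,0.1],0],[-1,[-0.2,0,0.1],0],[-1,[0,0,0],0]]'|egrep 'ee_pos|^force'; python3 fit.py; python3 - <<'E'
from h import *
g=np.array(ctrl.observe()['ee_pos'])+[0,0,-.065]
im,P=grab("wrist");hsv=cv2.cvtColor(im,cv2.COLOR_RGB2HSV).astype(int);H,S,V=hsv[...,0],hsv[...,1],hsv[...,2];q=P-g
k=(H<14)&(S>190)&(V>60)&(abs(q[...,0])<.006)&(abs(q[...,2])<.04)&(abs(q[...,1])<.09); q=q[k]
b=np.polyfit(q[:,2],q[:,1],1);print(len(q),b,np.degrees(np.arctan(-b[0])))
E
```

```text
ee_pos: [0.5482, -0.206, 0.1774]
force: [1.3, -0.6, -1.2]
ee_pos: [0.5496, -0.2325, 0.1817]
force: [0.1, 0.6, -0.4]
ee_pos: [0.5491, -0.2496, 0.1716]
force: [-0.2, 1.0, 2.0]
ee_pos: [0.5486, -0.2617, 0.1644]
force: [0.1, 0.3, 2.0]
3972 [-0.97023546  0.0508007 ] 44.13449295017031Traceback (most recent call last):
  File "fit.py", line 21, in <module>
    import sys; fit(len(sys.argv)<2)
                ~~~^^^^^^^^^^^^^^^^^
  File "fit.py", line 16, in fit
    L=o+a*np.percentile(t[head],98)
          ~~~~~~~~~~~~~^^^^^^^^^^^^
    return _quantile_unchecked(
        a, q, axis, out, overwrite_input, method, keepdims, weights)
    return _ureduce(a,
                    func=_quantile_ureduce_func,
    ...<5 lines>...
                    overwrite_input=overwrite_input,
                    method=method)
    r = func(a, **kwargs)
    result = _quantile(arr,
                       quantiles=q,
    ...<2 lines>...
                       out=out,
                       weights=wgt)
    slices_having_nans = np.isnan(arr[-1, ...])
                                  ~~~^^^^^^^^^
IndexError: index -1 is out of bounds for axis 0 with size 0
```

44° now. I'll tighten the grip, lift and measure again.

```bash
cat > wt.py <<'E'
from h import *
g=np.array(ctrl.observe()['ee_pos'])+[0,0,-.065]
im,P=grab("wrist");hsv=cv2.cvtColor(im,cv2.COLOR_RGB2HSV).astype(int);H,S,V=hsv[...,0],hsv[...,1],hsv[...,2];q=P-g
k=(H<14)&(S>190)&(V>60)&(abs(q[...,0])<.006)&(abs(q[...,2])<.05)&(abs(q[...,1])<.09); o=q[k]
b=np.polyfit(o[:,2],o[:,1],1);th=np.arctan(-b[0])
a=np.array([0,np.sin(th),-np.cos(th)]); ax0=np.array([np.median(o[:,0]),b[1]-.0135/np.cos(th),0])
hd=q[(V<70)&(abs(q[...,0]-ax0[0])<.03)&(q[...,2]<-.01)&(q[...,2]>-.12)&(q[...,1]>.02)&(q[...,1]<.13)]
t=(hd-ax0)@a; r=np.linalg.norm(np.cross(hd-ax0,a),axis=1)
t=t[r<.026]; tl=np.percentile(t,99.5); L=g+ax0+a*tl
c=np.array([.583,-.008,.052]); d=(c-L)@a
print(len(o),"tilt",np.degrees(th).round(1),"axis rel g",ax0.round(4),"lens",L.round(4),"rel",(L-g).round(4),"dist",d.round(4),"miss",(c-L-a*d).round(4),"t_or_min",((o-ax0)@a).min().round(3),"tl",tl.round(3))
E
python3 -m crank '[[-1,[0,0,0],0],[-1,[0,0,0],0],[-1,[0,0,0],0],[-1,[0,0,-0.2],0],[-1,[0,0,-0.4],0]]' 60|egrep 'ee_pos|force|width'; python3 wt.py; python3 -m crank '[[-1,[0,0,-0.6],0],[-1,[0,0,-0.6],0],[-1,[0,0,-0.6],0],[-1,[0,0,-0.6],0],[-1,[0,0,-0.6],0]]'|egrep 'ee_pos|force|width'; python3 wt.py; python3 -m crank '[[-1,[0,0,-0.5],0],[-1,[0,0,0],0],[-1,[0,0,0],0],[-1,[0,0,0],0],[-1,[0,0,0],0]]'|egrep 'ee_pos|force|width'; python3 wt.py
```

```text
ee_pos: [0.5483, -0.2605, 0.1826]
force: [-0.8, 0.9, -0.7]
width: 0.0261
grip_force: 60.0
4543 tilt 43.4 axis rel g [0.     0.0312 0.    ] lens [ 0.5484 -0.1735  0.0586] rel [ 0.     0.087 -0.059] dist 0.1185 miss [0.0346 0.0841 0.0795] t_or_min -0.05 tl 0.081
ee_pos: [0.5488, -0.2608, 0.2749]
force: [0.2, 0.1, -0.5]
width: 0.026
grip_force: 60.0
4570 tilt 43.3 axis rel g [0.0001 0.0311 0.    ] lens [ 0.5489 -0.174   0.1508] rel [ 0.0001  0.0868 -0.0592] dist 0.1857 miss [0.0341 0.0386 0.0364] t_or_min -0.05 tl 0.081
ee_pos: [0.5486, -0.2607, 0.2871]
force: [-0.2, 0.6, -1.1]
width: 0.0256
grip_force: 60.0
4567 tilt 43.4 axis rel g [0.     0.0312 0.    ] lens [ 0.5486 -0.1737  0.1631] rel [ 0.     0.087 -0.059] dist 0.1946 miss [0.0344 0.032  0.0303] t_or_min -0.05 tl 0.081
```

The tilt holds steady at 43.4°. To put the lens 15 cm from the cover's middle I need +34 mm in x and +63 mm in y.

```bash
python3 -m crank '[[-1,[0.5,0.25,0],0],[-1,[0.6,0.3,0],0],[-1,[0.6,0.3,0],0],[-1,[0.4,0.3,0.05],0],[-1,[0,0,0],0]]'|egrep 'ee_pos|force|width'; python3 -m crank '[[-1,[0,0,0],0],[-1,[0,0,0],0],[-1,[0,0,0],0],[-1,[0,0,0],0],[-1,[0,0,0],0]]'; python3 wt.py; python3 - <<'E'
from h import *
for n in("scene","side"):
    im,P=grab(n); np.savez(n+"7.npz",im=im,P=P); q=P[(abs(P[...,0]-.583)<.04)&(abs(P[...,1]+.008)<.03)&(P[...,2]>.04)&(P[...,2]<.07)]
    print(n,len(q),np.linalg.lstsq(np.c_[q[:,:2]-[.583,-.008],np.ones(len(q))],q[:,2],rcond=None)[0])
cv2.imwrite("pics/v7.png",cv2.hconcat([cv2.resize(np.load(n+"7.npz")['im'][60:250,180:350],(400,447))[...,::-1] for n in("scene","side")]))
E
```

```text
ee_pos: [0.5847, -0.1959, 0.2858]
force: [0.5, -0.0, -2.0]
width: 0.0258
grip_force: 60.0
time_s: 15.92
ee_pos: [0.5833, -0.1985, 0.2866]
tcp_rot: [-3.142, 0.0, 1.566]
force: [-0.0, -0.1, -1.2]
width: 0.026
grip_force: 60.0
4565 tilt 43.4 axis rel g [0.0001 0.0311 0.    ] lens [ 0.5834 -0.1114  0.1624] rel [ 0.0001  0.0871 -0.0592] dist 0.1513 miss [-0.0004 -0.0005 -0.0004] t_or_min -0.05 tl 0.081
scene 374 [-0.00256611 -0.00482388  0.05134824]
side 442 [-0.01112302 -0.00113402  0.05088998]
```

View pics/v7.png

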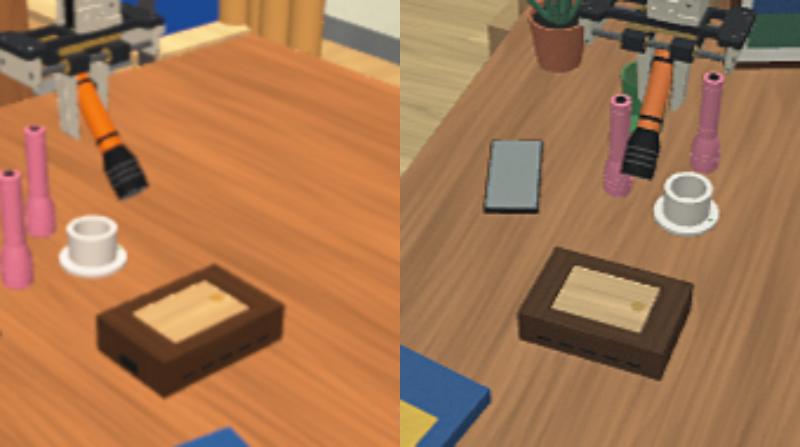

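The torch is held at about 43°, aimed at the cover's middle from 15 cm. The cover is flush, and the pink torches and phone are where they were. I'm handing in the job.

```bash
python3 -c "
from plant import order
print(order.job_done())"
```

```text
the job is handed in; nothing more can be done
None
```

I handed the job in; no verdict came back. By my last measurements the cover is pressed level and flush, and the torch is held steady at about 43°, its lens 15 cm from the cover and aimed at its middle, with nothing else disturbed that I could see.

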